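# Press the flanged bush home with the bench quick clamp

## Robot

A 7-joint arm with a two-finger parallel gripper is mounted at the origin on a cart in front of the work surface, level with it; the furniture and walls round the work are solid. World frame = base frame: x ahead of the robot, y to its left, z up, the work surface at z = 0. Lengths are in m, angles in rad, forces in N, time in s.
With the tool pointing down it reaches from about 0.425 to 0.925 m from the base axis. Payload 6.8 kg.
Tool frame: the origin (TCP) lies at the centre of the arm's flange, where the gripper is bolted on; the fingertips stand 173 mm ahead of it and the grasp point (between the pads) lies 155 mm ahead of it (arm.finger_overhang is the distance from the TCP to the fingertips, in m); z points along the fingers, y is the line along which they close (so a half turn about z gives the same grasp; the last joint's range is limited). The gripper opens to 85 mm and grips with 20 to 120 N. Pads are 22 mm wide; open, the fingers measure 114 mm over their backs; the gripper's body (76 mm by 85 mm) begins 54 mm behind the grasp point. The pads swing forward as they close: fully open they stand 13 mm farther back than shut.
Start: joints at [1.213, 0.477, 0.022, 1.555, -0.011, 1.109, -0.083], TCP at [0.167, -0.654, 0.405] pointing down, gripper open.
Joint ranges: [-2.96, 2.96], [-0.34, 2.1], [-1.41, 1.46], [0.24, 2.44], [-1.37, 4.51], [0.17, 1.92], [-2.96, 2.96]. Speed limits (rad/s): [2.39, 2.39, 3.14, 3.14, 3.14, 3.14, 3.14].

## Interface

Orientations are given as a rotation vector (axis times angle).
In Python, from cell import arm gives the robot as it stands.
- The arm moves only by the shell command python3 -m inch 'ROWS' [OPENING] [FORCE]. ROWS is JSON, a list of rows, each an object of numbers: "tx", "ty", "tz": the shift along the tool's x, y, z in m; "ax", "ay", "az": the turn, a rotation vector about the tool's x, y, z in degrees. A call has 1 to 8 rows; each row shifts and turns the commanded pose from where the row before left it, along the tool's axes as they then stand; what a row does not reach is not made up. A row lasts 1/8 s, in which the tool goes at most 62.5 mm and 10.7 degrees, less where a joint would pass 70% of its speed; a pose out of reach is approached as far as the arm can. A call with a gripper value outside its range is refused whole. OPENING is the finger opening in m, from 0 to 0.0854, set as the call begins (- or left out, the last holds). The fingers move at their own pace and stop on an object; FORCE is the grip in N (left out, the last holds). Time passes only in rows, so rows that do not move let the fingers close. It gives the time, the measured TCP pose, the force, the opening and the grip force at its end, in the units of the state.
- arm.get_obs(): the state, without advancing time (a new reading comes with each control period).
- arm.snapshot(name): name is "scene" or "top"; returns (picture, depth): 420x560x3 uint8, blue, green, red; 420x560 float32, m along the optical axis (not along the pixel's ray), 0 where there is no reading.
- arm.camera_info(name): a dict with "fx", "fy", "cx", "cy" (pixels), "rvec" (rotation vector, rad) and "tvec" (3), from world to camera coordinates, as OpenCV has them. Camera axes: x right, y down, z forward; pixel columns grow to the right and rows downward; lengths in m; the calibration is good to about 2 mm. A picture is of the moment at which its call begins. camera_info takes no time and is no camera call.
- arm.job_done(): hands the job in; it is judged then, once.
The state is a dict: "time_s": time; "joint_positions": joint angles; "qvel": joint speeds; "joint_efforts": joint torques, N m; "ee_pos": TCP position; "tool_rot": TCP orientation; "ft_force": force on the tool from outside, world axes, zero at the start; "moment": the same for the moment, N m; "gripper_width": opening from 0.0 (shut) to 1.0 (fully open); "gripper_force": force on a finger pad.
Only numpy, scipy, OpenCV 4.12 (cv2) and the standard library are available. Lean on these libraries where they do the work, as an engineer would, in place of code of your own. Each camera call takes 0.05 s, during which the arm holds its last target. There are 200 camera calls.

## Task

Press the brass bush fully home into its housing with the bench quick clamp: squeeze the clamp's trigger again and again to walk the jaw up, and feel it firmly seated under the sprung nose with a load of about 17 N (at least 12 N, never as much as 25 N, or the thin flange bends). Then let go of the trigger and hold the release tab down until the jaw has run all the way back open. Touch neither the jaw nor the bush with the robot, and leave the loose parts around the clamp where they are.

Things in the scene. Friction and masses are not known exactly. Their poses are not given: they have to be found in the camera images.
- clamp: bar clamp bolted to the bench. Origin: underside of its base; x along the bar towards the moving jaw, y across, z up. In mm: base x -135 to 50, 84 wide; black casing x -128 to 0, 46 wide, top z 64; fixed upright handle x -84 to -70, 28 wide, top z 131; aluminium housing (fixed jaw) x 10 to 36, 50 wide, top z 86; ribbed bar 16 square, z 30, sticks out behind to x -225 when closed
- grip (a point): point at clamp x -67 mm, z 105: midway between the handle's rear face (x -84) and the front face of the fully squeezed trigger (x -50). Fingers from above, closing along the clamp's x, fit round handle and trigger here: 54 mm over both when let go, 34 mm squeezed. The casing top is 41 mm below
- trigger_face (a point): middle of the grey trigger's front face (looks to the clamp's +x), z 105. Trigger blade 12 mm thick, 26 mm wide, z 67 to 129; it stands in front of the handle (24 mm gap when let go)
- trigger (a joint): travel of the trigger towards the handle (clamp -x), m: 0 let go, 0.018 stop. Spring 3.5 to 5 N. From about 0.005 on it carries the bar along 1:1, which adds 4 to 5 N, click bumps of 2 to 4 N and the nose load. Let go, it springs back; the ratchet holds the bar on 5 mm steps: a full stroke nets 10 mm, the bar slipping back up to 5 mm at each let-go
- jaw_travel (a joint): closing travel of bar and moving jaw, m: 0 fully open, 0.075 limit. The ratchet blocks opening; with the tab held down and the trigger let go, a damped spring runs the jaw back open in about a second. The nose touches the bush flange at bar travel = 0.041 minus bush_gap
- jaw: moving jaw: dark steel plate 20 x 30 mm, z 18 to 84, on the bar's end, near face at clamp x 96 when fully open. Its frame coincides with the clamp's when fully open. It carries the nose
- nose: black round sprung nose, 26 mm diameter, on the jaw's inner side; face at clamp x 81, z 60 when fully open. It springs back into the jaw under load: 5 N per mm, stop at 9 mm. Its frame coincides with the jaw's when unloaded. The squeeze on the trigger is the nose load plus about 5 to 10 N: some 22 to 26 N when the nose bears with 17 N
- bush_gap (a joint): how far the bush's flange still stands off the housing, m: 0 fully home, starts at 0.008 to 0.020. Pushing the bush in takes about 7 N; when home it stops hard, so each further mm of bar travel adds 5 N
- bush: the brass bush: flange 31 mm diameter, 4 mm thick, on a 22 mm sleeve; axis along clamp x at z 60. Its frame coincides with the clamp's when home
- bush_face (a point): centre of the bush flange's outer face (clamp x 40 when home)
- tab (a joint): release tab rotation, rad: 0 up, 0.22 fully down (tab top moves down about 9 mm). It flicks a little with each ratchet click
- tab_top (a point): centre of the top of the steel release tab, 30 x 26 mm, behind the handle at clamp x -154, z 72. Pressed straight down it takes about 3 N (up to 6 N more while the clamp is under load); released when more than half down
- ring: loose turned spacer ring 48 x 48 x 18 mm, lying beside the clamp; origin under its centre
- cone: loose turned pin with a conical tip, 30 x 60 x 30 mm, lying beside the clamp; origin under its centre
- bolt: loose hex bolt standing on its head beside the clamp, 19 x 22 x 48 mm; origin under its centre

How it is judged:
On the way:
1. the bush is fully home (within 1.5 mm) and the nose bears on it with at least 12 N for 0.3 s (value of joint bush_gap below 0.0015 m and contact force between nose and bush above 12 N), for 0.3 s.
At the end, for the whole second after the job is handed in: the bush stands no more than 1.5 mm off the housing, the jaw is fully open (bar travel under 3 mm), trigger and tab are let go (trigger under 3 mm, tab under 0.1 rad), nothing presses on the bush (value of joint bush_gap below 0.0015 m and value of joint each of jaw_travel, trigger below 0.003 m and value of joint tab below 0.1 rad and contact force between nose and bush below 0.5 N); the robot touches nothing.
It fails at once if the nose load on the bush reaches 25 N (contact force between nose and bush above 25 N).
It fails at once if the robot touches the moving jaw or its nose (contact force between any of the fingers, the arm and jaw above 1 N).
It fails at once if the robot touches the bush (contact force between any of the fingers, the arm and bush above 1 N).
It fails at once if a loose part beside the clamp is moved more than 15 mm (distance of any of ring, cone, bolt from where it was at the start of the episode above 0.015 m).
It also fails if it takes over 69 s, if anything falls off the work surface, if the arm or the gripper's body presses on something with over 40 N, if the wrist force passes 120 N, or if a joint passes its speed limit or range.

## Working session

There is one attempt and no reset: what is moved stays moved. The work goes in short steps, Python scripts to look and compute and a shell command to move; the robot and the scene stay as the last step left them, time stands still between calls to the robot, and variables do not carry over. Pictures are saved under pics/ and viewed, at most 10 in all, crops included, and the job is handed in when it is done.

```bash
mkdir -p pics; cat > h.py <<'E'
import numpy as np, cv2
from cell import arm
from scipy.spatial.transform import Rotation as R
def cloud(n):
    im,d=arm.snapshot(n); c=arm.camera_info(n)
    v,u=np.indices(d.shape); P=np.stack([(u-c['cx'])/c['fx']*d,(v-c['cy'])/c['fy']*d,d],-1)
    Rm=R.from_rotvec(np.ravel(c['rvec'])).as_matrix(); W=(P-np.ravel(c['tvec']))@Rm
    W[d==0]=np.nan
    return im,d,W
E
python3 - <<'E'
from h import *
for n in('scene','top'):
    im,d,W=cloud(n); cv2.imwrite(f'pics/{n}0.png',im); np.save(f'{n}0.npy',W)
    print(n,arm.camera_info(n))
o=arm.get_obs();print(o)
E
```

```text
scene {'fx': 525.4180930485787, 'fy': 525.4180930485787, 'cx': 289.96814058645816, 'cy': 209.83673335630635, 'rvec': array([ 1.76842122, -1.05382875,  0.71604665]), 'tvec': array([-0.23233967,  0.29932595,  0.38072664])}
top {'fx': 466.65854484816987, 'fy': 466.65854484816987, 'cx': 270.8838366106822, 'cy': 201.4340035823638, 'rvec': array([ 2.12715475, -2.1566852 ,  0.1125963 ]), 'tvec': array([0.04388248, 0.60667808, 0.84892142])}
{'time_s': 0.1, 'joint_positions': array([ 1.21291127,  0.47772481,  0.02231954,  1.55633095, -0.01152003,
        1.1092742 , -0.08307851]), 'qvel': array([ 0.00157705, -0.00096992, -0.00074426, -0.00402268, -0.00084543,
        0.00256197, -0.00078531]), 'joint_efforts': array([ 4.58409646e-03, -5.97758532e+01,  1.61376223e+00, -2.81955385e+01,
        1.28695305e-02,  5.05054806e-03,  2.65846916e-05]), 'ee_pos': array([ 0.16682353, -0.65381461,  0.40382643]), 'tool_rot': array([-3.11554082e+00, -3.91228010e-01,  4.51884220e-04]), 'ft_force': array([ 0.06724512, -0.42246792, -0.25294354]), 'moment': array([-0.01945869,  0.01985479,  0.00603024]), 'gripper_force': 0.0, 'gripper_width': 1.0002321737094788}
```

View pics/scene0.png

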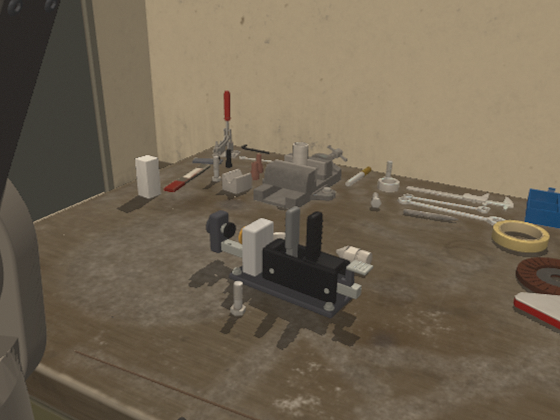

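View pics/top0.png

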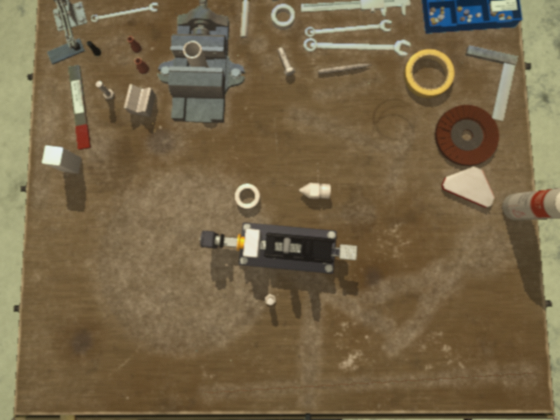

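The top view shows the clamp lying along image columns: jaw at (207,240), housing (252,243), handle and trigger about (290,247), tab (348,252). The ring is at (247,196), the cone (316,191) and the bolt (270,300).

```bash
python3 - <<'E'
from h import *
W=np.load('top0.npy'); im=cv2.imread('pics/top0.png')
cv2.imwrite('pics/top0c.png',cv2.resize(im[170:320,180:380],(800,600),interpolation=cv2.INTER_CUBIC))
sub=W[215:285,190:370].reshape(-1,3)
for a,b in((.012,.02),(.056,.07),(.076,.083),(.083,.09),(.11,.14)):
    p=sub[(sub[:,2]>a)&(sub[:,2]<b)]
    if len(p)<4: print(a,len(p)); continue
    r=cv2.minAreaRect(p[:,:2].astype(np.float32)); print(a,b,len(p),p.mean(0).round(4),r, 'box',cv2.boxPoints(r).round(3).tolist())
for u,v in((207,240),(252,243),(348,252),(287,240),(300,250),(290,247),(247,186),(312,191),(270,300)): print(u,v,W[v,u].round(4))
S=np.load('scene0.npy').reshape(-1,3); c=sub[(sub[:,2]>.056)][:,:2].mean(0)
near=S[np.linalg.norm(S[:,:2]-c,axis=1)<.12]
for a,b in((.06,.067),(.083,.09),(.12,.128),(.128,.14)):
    p=near[(near[:,2]>a)&(near[:,2]<b)]
    if len(p)>3: r=cv2.minAreaRect(p[:,:2].astype(np.float32)); print('S',a,len(p),p.mean(0).round(4),cv2.boxPoints(r).round(3).tolist())
E
```

```text
0.012 0.02 218 [0.5216 0.0044 0.015 ] ((0.5243827104568481, 0.02896277606487274), (0.2236088216304779, 0.0792708769440651), 83.73226928710938) box [[0.4729999899864197, -0.07800000160932541], [0.5519999861717224, -0.08699999749660492], [0.5759999752044678, 0.13600000739097595], [0.4970000088214874, 0.14399999380111694]]
0.056 0.07 1363 [ 0.5187 -0.0062  0.0629] ((0.5219772458076477, 0.025520235300064087), (0.287906289100647, 0.047215547412633896), 84.83753204345703) box [[0.4860000014305115, -0.11599999666213989], [0.5329999923706055, -0.11999999731779099], [0.5580000281333923, 0.16699999570846558], [0.5109999775886536, 0.17100000381469727]]
0.076 0.083 149 [0.5318 0.1215 0.0813] ((0.5226370096206665, 0.03344214707612991), (0.26189538836479187, 0.0496966689825058), 82.25773620605469) box [[0.47999998927116394, -0.09300000220537186], [0.5299999713897705, -0.10000000149011612], [0.5649999976158142, 0.1599999964237213], [0.515999972820282, 0.16699999570846558]]
0.083 0.09 446 [0.5292 0.0857 0.0852] ((0.5278635621070862, 0.06853611767292023), (0.18085718154907227, 0.04833182319998741), 8
[... 931 characters left out ...]
503], [0.5559999942779541, 0.13099999725818634], [0.5049999952316284, 0.13500000536441803]]
S 0.083 419 [0.5194 0.0438 0.0866] [[0.4880000054836273, -0.03200000151991844], [0.5400000214576721, -0.039000000804662704], [0.5540000200271606, 0.0820000022649765], [0.503000020980835, 0.08799999952316284]]
S 0.12 167 [ 0.5116 -0.0134  0.1238] [[0.5, -0.03400000184774399], [0.5249999761581421, -0.03799999877810478], [0.5320000052452087, 0.012000000104308128], [0.5070000290870667, 0.01600000075995922]]
S 0.128 152 [ 0.515  -0.0147  0.1303] [[0.5, -0.032999999821186066], [0.5270000100135803, -0.035999998450279236], [0.5320000052452087, 0.012000000104308128], [0.5049999952316284, 0.014999999664723873]]
```

View pics/top0c.png

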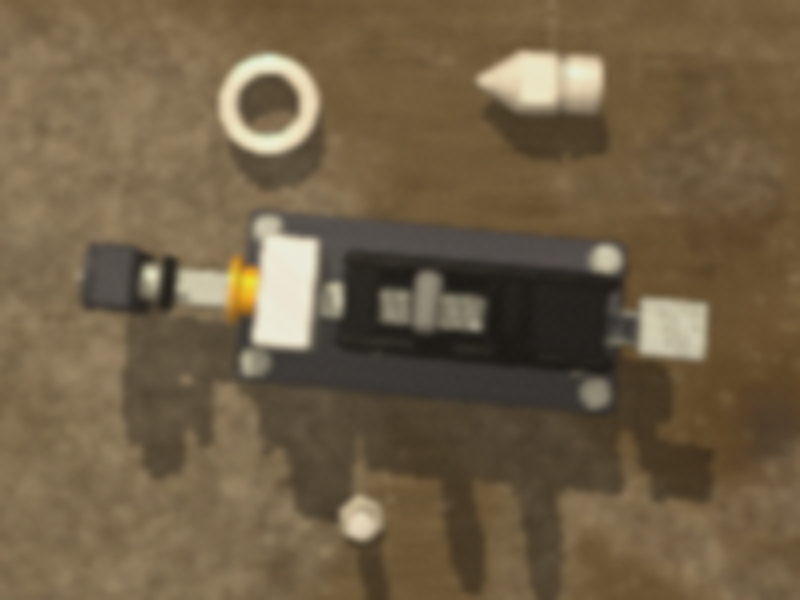

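```bash
cat >> h.py <<'E'
O=np.array([.5236,.0465]); TH=np.radians(5.2); CX=np.array([np.sin(TH),np.cos(TH),0]); CY=np.array([-np.cos(TH),np.sin(TH),0])
def w(x,y,z): return np.r_[O,0]+x*CX+y*CY+[0,0,z]
def go(x,y,z):  # tool-frame shift and turn to TCP at clamp x,y,z, tool down, tool y along clamp x
    o=arm.get_obs(); T=R.from_rotvec(o['tool_rot'])
    best=min((R.from_matrix(np.c_[np.cross(s*CX,[0,0,-1]),s*CX,[0,0,-1]]) for s in(1,-1)),key=lambda G:(T.inv()*G).magnitude())
    print('t',o['time_s'],'shift mm',(T.inv().apply(w(x,y,z)-o['ee_pos'])*1000).round(1),'turn deg',np.degrees((T.inv()*best).as_rotvec()).round(2),
      'clamp pos',((o['ee_pos'][:2]-O)@np.c_[CX[:2],CY[:2]]*1000).round(1),'F along cx,cy,z',np.array([o['ft_force']@CX,o['ft_force']@CY,o['ft_force'][2]]).round(1),'w',o['gripper_width'],'gf',o['gripper_force'])
def jaw():  # jaw plate top near clamp axis -> mean clamp x
    im,d,W=cloud('top'); P=W.reshape(-1,3); q=np.c_[(P[:,:2]-O)@CX[:2],(P[:,:2]-O)@CY[:2],P[:,2]]
    m=(abs(q[:,1])<.02)&(q[:,2]>.075)&(q[:,2]<.092)&(q[:,0]>.042)&(q[:,0]<.13)
    print('jaw top x mm: n',m.sum(),(np.percentile(q[m,0],[5,50,95])*1000).round(1) if m.sum() else '')
    return im
E
python3 - <<'E'
from h import *
jaw(); go(-.064,0,.40)
E
```

```text
jaw top x mm: n 201 [ 93.8 103.2 114. ]
t 0.15 shift mm [ 497.5 -530.1    4.6] turn deg [-0.07  0.02 19.51] clamp pos [-729.8  291.8] F along cx,cy,z [-0.2 -0.1  0.8] w 1.000490611723141 gf 0.0
```

```bash
python3 -m inch '[{"tx":0.031,"ty":-0.033},{"tx":0.031,"ty":-0.033},{"tx":0.031,"ty":-0.033},{"tx":0.031,"ty":-0.033},{"tx":0.031,"ty":-0.033},{"tx":0.031,"ty":-0.033},{"tx":0.031,"ty":-0.033},{"tx":0.031,"ty":-0.033}]' 0.085 60 && python3 -m inch '[{"tx":0.031,"ty":-0.033},{"tx":0.031,"ty":-0.033},{"tx":0.031,"ty":-0.033},{"tx":0.031,"ty":-0.033},{"tx":0.031,"ty":-0.033},{"tx":0.031,"ty":-0.033},{"tx":0.031,"ty":-0.033},{"az":9.75}]' && python3 -m inch '[{"az":9.75},{},{}]'; python3 -c "
from h import *
go(-.064,0,.30)"
```

```text
t 0.15 shift mm [ 497.5 -530.   104.6] turn deg [-0.07  0.02 19.51] clamp pos [-729.8  291.8] F along cx,cy,z [-0.2 -0.1  0.8] w 1.000490611723141 gf 0.0validation failed for argument at $[0]...
```

```bash
python3 -m inch '[{"tx":0.031,"ty":-0.033,"tz":0,"ax":0,"ay":0,"az":0}]' 0.085 60; echo; python3 -m inch --help | head -20
```

```text
time_s: 0.28
ee_pos: [0.1864, -0.6158, 0.4039]
tool_rot: [3.118, 0.383, -0.003]
ft_force: [0.2, 1.1, 0.1]
gripper_width: 0.995
gripper_force: 0.0
invalid input: not JSON, or not a number
```

```bash
python3 -m inch '[{"tx":0.031,"ty":-0.033,"tz":0,"ax":0,"ay":0,"az":0},{"tx":0.031,"ty":-0.033,"tz":0,"ax":0,"ay":0,"az":0},{"tx":0.031,"ty":-0.033,"tz":0,"ax":0,"ay":0,"az":0},{"tx":0.031,"ty":-0.033,"tz":0,"ax":0,"ay":0,"az":0},{"tx":0.031,"ty":-0.033,"tz":0,"ax":0,"ay":0,"az":0},{"tx":0.031,"ty":-0.033,"tz":0,"ax":0,"ay":0,"az":0},{"tx":0.031,"ty":-0.033,"tz":0,"ax":0,"ay":0,"az":0},{"tx":0.031,"ty":-0.033,"tz":0,"ax":0,"ay":0,"az":0}]' && python3 -m inch '[{"tx":0.031,"ty":-0.033,"tz":0,"ax":0,"ay":0,"az":0},{"tx":0.031,"ty":-0.033,"tz":0,"ax":0,"ay":0,"az":0},{"tx":0.031,"ty":-0.033,"tz":0,"ax":0,"ay":0,"az":0},{"tx":0.031,"ty":-0.033,"tz":0,"ax":0,"ay":0,"az":0},{"tx":0.031,"ty":-0.033,"tz":0,"ax":0,"ay":0,"az":0},{"tx":0.031,"ty":-0.033,"tz":0,"ax":0,"ay":0,"az":0},{"tx":0,"ty":0,"tz":0,"ax":0,"ay":0,"az":9.75},{"tx":0,"ty":0,"tz":0,"ax":0,"ay":0,"az":9.75}]'; python3 -c "
from h import *
go(-.064,0,.30)"
```

```text
time_s: 1.27
ee_pos: [0.3642, -0.2959, 0.4047]
tool_rot: [3.117, 0.391, -0.0]
ft_force: [1.3, -0.6, -0.7]
gripper_width: 0.992
gripper_force: 0.0
time_s: 2.28
ee_pos: [0.4952, -0.0588, 0.4044]
tool_rot: [-3.138, 0.149, 0.001]
ft_force: [0.1, -1.0, 0.1]
gripper_width: 0.995
gripper_force: 0.0
t 2.275 shift mm [ 18.7 -43.5 104.4] turn deg [-0.01  0.03 -0.22] clamp pos [-107.5   18.8] F along cx,cy,z [-1.  -0.2  0.1] w 0.9946001836549706 gf 0.0
```

```bash
python3 -m inch '[{"tx":0.0187,"ty":-0.0435,"tz":0,"ax":0,"ay":0,"az":-0.2},{"tx":0,"ty":0,"tz":0.055,"ax":0,"ay":0,"az":0},{"tx":0,"ty":0,"tz":0.05,"ax":0,"ay":0,"az":0},{"tx":0,"ty":0,"tz":0,"ax":0,"ay":0,"az":0},{"tx":0,"ty":0,"tz":0,"ax":0,"ay":0,"az":0}]'; python3 - <<'E'
from h import *
go(-.064,0,.26)
im,d,W=cloud('scene'); cv2.imwrite('pics/s1.png',cv2.resize(im[120:330,180:460],(800,600),interpolation=cv2.INTER_CUBIC))
E
```

```text
time_s: 2.9
ee_pos: [0.5183, -0.0178, 0.3012]
tool_rot: [-3.138, 0.137, -0.003]
ft_force: [0.8, 0.4, 0.7]
gripper_width: 0.995
gripper_force: 0.0
t 2.9 shift mm [-0.7 -0.5 41.2] turn deg [-0.02 -0.1   0.2 ] clamp pos [-64.5  -0.6] F along cx,cy,z [ 0.5 -0.7  0.7] w 0.9946640760509209 gf 0.0
```

View pics/s1.png

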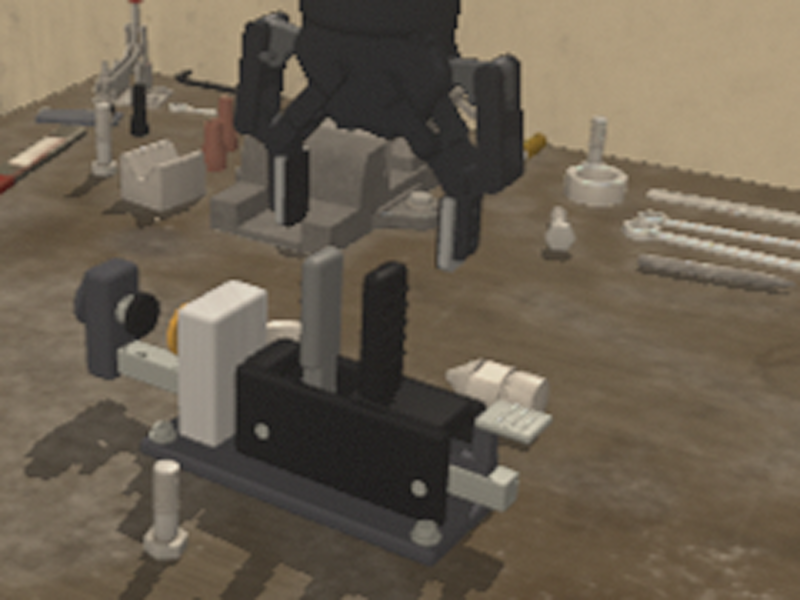

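The open fingers hang above the clamp, with the pads at (282,190) and (447,235) on either side of the trigger (320,300) and handle (385,330). I'll descend.

```bash
python3 -m inch '[{"tx":-0.0006,"ty":0,"tz":0.02,"ax":0,"ay":0,"az":0},{"tx":0,"ty":0,"tz":0.021,"ax":0,"ay":0,"az":0},{"tx":0,"ty":0.003,"tz":0,"ax":0,"ay":0,"az":0},{"tx":0,"ty":0,"tz":0,"ax":0,"ay":0,"az":0}]' && python3 -m inch '[{"tx":0,"ty":0,"tz":0,"ax":0,"ay":0,"az":0},{"tx":0,"ty":0,"tz":0,"ax":0,"ay":0,"az":0},{"tx":0,"ty":0,"tz":0,"ax":0,"ay":0,"az":0}]' 0.066 && python3 -c "
from h import *
go(-.068,0,.26)"; python3 -m inch '[{"tx":0,"ty":0,"tz":0,"ax":0,"ay":0,"az":0},{"tx":0,"ty":0,"tz":0,"ax":0,"ay":0,"az":0},{"tx":0,"ty":0,"tz":0,"ax":0,"ay":0,"az":0},{"tx":0,"ty":0,"tz":0,"ax":0,"ay":0,"az":0}]' 0.050; python3 -c "
from h import *
go(-.068,0,.26); jaw()"
```

```text
time_s: 3.45
ee_pos: [0.5176, -0.0212, 0.2605]
tool_rot: [3.138, -0.138, 0.004]
ft_force: [-0.3, 0.5, 0.3]
gripper_width: 0.995
gripper_force: 0.0
time_s: 3.82
ee_pos: [0.5173, -0.0201, 0.2594]
tool_rot: [-3.138, 0.136, -0.003]
ft_force: [1.9, 3.5, 1.9]
gripper_width: 0.771
gripper_force: 1.6
t 3.825 shift mm [ 0.2  1.1 -0.6] turn deg [-0.05 -0.11  0.24] clamp pos [-66.9   0.2] F along cx,cy,z [ 3.6 -1.6  1.9] w 0.7710764870182096 gf 1.6322588548064232
time_s: 4.32
ee_pos: [0.5176, -0.0179, 0.2597]
tool_rot: [-3.135, 0.133, -0.004]
ft_force: [1.4, 9.5, 7.3]
gripper_width: 0.586
gripper_force: 5.0
t 4.325 shift mm [ 0.1  3.3 -0.3] turn deg [-0.21 -0.15  0.36] clamp pos [-64.7   0.1] F along cx,cy,z [ 9.6 -0.5  7.3] w 0.5864374170221648 gf 5.004550963640213
jaw top x mm: n 203 [ 91.6 100.7 111.5]
```

```bash
python3 -m inch '[{"tx":0,"ty":0,"tz":0,"ax":0,"ay":0,"az":0},{"tx":0,"ty":0,"tz":0,"ax":0,"ay":0,"az":0},{"tx":0,"ty":0,"tz":0,"ax":0,"ay":0,"az":0},{"tx":0,"ty":0,"tz":0,"ax":0,"ay":0,"az":0}]' 0.034;  python3 -c "
from h import *
go(-.068,0,.26); jaw()";python3 -m inch '[{"tx":0,"ty":0,"tz":0,"ax":0,"ay":0,"az":0},{"tx":0,"ty":0,"tz":0,"ax":0,"ay":0,"az":0},{"tx":0,"ty":0,"tz":0,"ax":0,"ay":0,"az":0},{"tx":0,"ty":0,"tz":0,"ax":0,"ay":0,"az":0}]' 0.08;  python3 -c "
from h import *
go(-.068,0,.26); jaw()"
```

```text
time_s: 4.88
ee_pos: [0.5177, -0.0188, 0.26]
tool_rot: [-3.136, 0.134, -0.005]
ft_force: [-0.0, 7.3, 9.7]
gripper_width: 0.4
gripper_force: 6.2
t 4.875 shift mm [-0.1  2.4 -0. ] turn deg [-0.15 -0.17  0.3 ] clamp pos [-65.6  -0.1] F along cx,cy,z [7.3 0.7 9.7] w 0.3999701446324418 gf 6.180666536092758
jaw top x mm: n 194 [ 82.6  91.9 101.7]
time_s: 5.42
ee_pos: [0.5166, -0.0214, 0.2585]
tool_rot: [3.138, -0.138, -0.001]
ft_force: [0.7, -0.8, -0.3]
gripper_width: 0.936
gripper_force: 0.0
t 5.425 shift mm [ 0.9 -0.2 -1.5] turn deg [0.04 0.04 0.17] clamp pos [-68.2   0.9] F along cx,cy,z [-0.7 -0.8 -0.3] w 0.9358940017550327 gf 0.0
jaw top x mm: n 195 [ 84.1  93.3 103.1]
```

```bash
for i in 2 3; do python3 -m inch '[{"tx":0,"ty":0,"tz":0,"ax":0,"ay":0,"az":0},{"tx":0,"ty":0,"tz":0,"ax":0,"ay":0,"az":0},{"tx":0,"ty":0,"tz":0,"ax":0,"ay":0,"az":0},{"tx":0,"ty":0,"tz":0,"ax":0,"ay":0,"az":0},{"tx":0,"ty":0,"tz":0,"ax":0,"ay":0,"az":0},{"tx":0,"ty":0,"tz":0,"ax":0,"ay":0,"az":0}]' 0.034 >/dev/null;  python3 -c "
from h import *
go(-.068,0,.26); jaw()";python3 -m inch '[{"tx":0,"ty":0,"tz":0,"ax":0,"ay":0,"az":0},{"tx":0,"ty":0,"tz":0,"ax":0,"ay":0,"az":0},{"tx":0,"ty":0,"tz":0,"ax":0,"ay":0,"az":0},{"tx":0,"ty":0,"tz":0,"ax":0,"ay":0,"az":0}]' 0.08 >/dev/null;  python3 -c "
from h import *
go(-.068,0,.26); jaw()"; done
```

```text
t 6.225 shift mm [-0.1  2.5  0.2] turn deg [-0.15 -0.18  0.3 ] clamp pos [-65.5  -0.1] F along cx,cy,z [5.8 2.1 9.9] w 0.4059792185859461 gf 7.0503877848386765
jaw top x mm: n 195 [72.5 81.7 91.8]
t 6.775 shift mm [ 0.8 -0.1 -1.5] turn deg [0.03 0.03 0.17] clamp pos [-68.1   0.8] F along cx,cy,z [0.7 0.  0.5] w 0.9337754596385266 gf 0.0
jaw top x mm: n 196 [74.4 83.5 94.3]
t 7.575 shift mm [-0.   2.7  0.6] turn deg [-0.15 -0.18  0.3 ] clamp pos [-65.3  -0. ] F along cx,cy,z [ 7.4  4.2 15.1] w 0.4047937184755622 gf 15.28022289276123
jaw top x mm: n 190 [63.7 72.8 82.5]
t 8.125 shift mm [ 0.8 -0.2 -1.5] turn deg [0.03 0.03 0.17] clamp pos [-68.2   0.8] F along cx,cy,z [0.2 0.5 0.2] w 0.9395763370461548 gf 0.0
jaw top x mm: n 193 [64.3 73.7 83.6]
```

```bash
python3 -m inch '[{"tx":0,"ty":0,"tz":0,"ax":0,"ay":0,"az":0},{"tx":0,"ty":0,"tz":0,"ax":0,"ay":0,"az":0},{"tx":0,"ty":0,"tz":0,"ax":0,"ay":0,"az":0},{"tx":0,"ty":0,"tz":0,"ax":0,"ay":0,"az":0},{"tx":0,"ty":0,"tz":0,"ax":0,"ay":0,"az":0},{"tx":0,"ty":0,"tz":0,"ax":0,"ay":0,"az":0}]' 0.034 >/dev/null;  python3 -c "
from h import *
go(-.068,0,.26); jaw()";python3 -m inch '[{"tx":0,"ty":0,"tz":0,"ax":0,"ay":0,"az":0},{"tx":0,"ty":0,"tz":0,"ax":0,"ay":0,"az":0},{"tx":0,"ty":0,"tz":0,"ax":0,"ay":0,"az":0},{"tx":0,"ty":0,"tz":0,"ax":0,"ay":0,"az":0},{"tx":0,"ty":-0.006,"tz":0,"ax":0,"ay":0,"az":0},{"tx":0,"ty":0,"tz":0,"ax":0,"ay":0,"az":0}]' 0.08 >/dev/null;  python3 -c "
from h import *
go(-.068,0,.26); im=jaw(); cv2.imwrite('pics/top1.png',cv2.resize(im[200:290,180:300],(800,600),interpolation=cv2.INTER_CUBIC))"; 
python3 -m inch '[{"tx":0,"ty":0,"tz":0,"ax":0,"ay":0,"az":0},{"tx":0,"ty":0,"tz":0,"ax":0,"ay":0,"az":0},{"tx":0,"ty":0,"tz":0,"ax":0,"ay":0,"az":0},{"tx":0,"ty":0,"tz":0,"ax":0,"ay":0,"az":0},{"tx":0,"ty":0,"tz":0,"ax":0,"ay":0,"az":0}]' 0.047 >/dev/null;  python3 -c "
from h import *
go(-.068,0,.26); jaw()"
```

```text
t 8.925 shift mm [-0.   2.8  1.1] turn deg [-0.15 -0.18  0.29] clamp pos [-65.2  -0. ] F along cx,cy,z [ 6.2  5.7 20.3] w 0.40659021078024477 gf 20.931107103824615
jaw top x mm: n 189 [54.6 63.5 73. ]
t 9.725 shift mm [ 0.7  7.1 -1.3] turn deg [-0.02 -0.    0.27] clamp pos [-60.9   0.7] F along cx,cy,z [-0.7  0.6  0.5] w 0.9371476342883606 gf 0.0
jaw top x mm: n 188 [55.  63.9 73.8]
t 10.4 shift mm [ 0.5  8.2 -0.8] turn deg [-0.13 -0.06  0.3 ] clamp pos [-59.8   0.6] F along cx,cy,z [5.3 1.1 3.5] w 0.5508633886192773 gf 2.7794574201107025
jaw top x mm: n 190 [54.9 63.8 73.3]
```

View pics/top1.png

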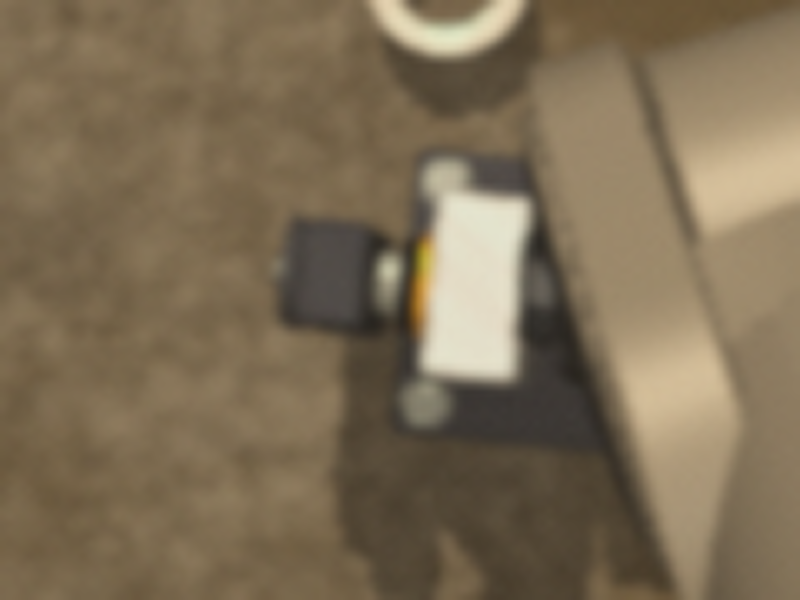

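The jaw (330,275) stands close to the housing, with the nose (405,280) bearing on the brass flange (428,285), which is nearly home. Next I'll squeeze in small steps.

```bash
Z='[{"tx":0,"ty":0,"tz":0,"ax":0,"ay":0,"az":0}]'
python3 -m inch '[{"tx":0,"ty":0,"tz":0,"ax":0,"ay":0,"az":0},{"tx":0,"ty":0,"tz":0,"ax":0,"ay":0,"az":0}]' 0.046 |tail -3; python3 -m inch '[{"tx":0,"ty":0,"tz":0,"ax":0,"ay":0,"az":0},{"tx":0,"ty":0,"tz":0,"ax":0,"ay":0,"az":0}]' 0.045|tail -3; python3 -m inch '[{"tx":0,"ty":0,"tz":0,"ax":0,"ay":0,"az":0},{"tx":0,"ty":0,"tz":0,"ax":0,"ay":0,"az":0}]' 0.044|tail -3; python3 -c "
from h import *
go(-.068,0,.26); jaw()"
```

```text
ft_force: [0.1, 6.1, 3.4]
gripper_width: 0.54
gripper_force: 4.2
ft_force: [-1.9, 4.7, 5.2]
gripper_width: 0.529
gripper_force: 12.4
ft_force: [-1.9, 4.2, 7.4]
gripper_width: 0.52
gripper_force: 21.0
t 11.2 shift mm [ 0.5  7.9 -0.5] turn deg [-0.11 -0.06  0.25] clamp pos [-60.1   0.5] F along cx,cy,z [4.  2.3 7.4] w 0.5198818507502334 gf 20.980288982391357
jaw top x mm: n 188 [54.7 63.7 73.6]
```

```bash

python3 -m inch '[{"tx":0,"ty":0,"tz":0,"ax":0,"ay":0,"az":0},{"tx":0,"ty":0,"tz":0,"ax":0,"ay":0,"az":0}]' 0.0435 |tail -3; python3 -c "
from h import *
go(-.068,0,.26); jaw()"; python3 -m inch '[{"tx":0,"ty":0,"tz":0,"ax":0,"ay":0,"az":0},{"tx":0,"ty":0,"tz":0,"ax":0,"ay":0,"az":0}]' 0.043|tail -3;  python3 -c "
from h import *
go(-.068,0,.26); jaw()"
```

```text
ft_force: [-3.2, 3.6, 7.5]
gripper_width: 0.514
gripper_force: 24.1
t 11.5 shift mm [ 0.5  7.8 -0.4] turn deg [-0.1  -0.07  0.24] clamp pos [-60.2   0.5] F along cx,cy,z [3.3 3.5 7.5] w 0.5136313269886613 gf 24.077138006687164
jaw top x mm: n 190 [54.4 63.6 73.8]
ft_force: [-3.0, 4.0, 8.2]
gripper_width: 0.507
gripper_force: 27.4
t 11.8 shift mm [ 0.5  7.6 -0.3] turn deg [-0.09 -0.07  0.23] clamp pos [-60.4   0.5] F along cx,cy,z [3.7 3.4 8.2] w 0.5072754975505321 gf 27.413252592086792
jaw top x mm: n 195 [53.9 63.1 73.5]
```

```bash
python3 - <<'E'
from h import *
def prof(W,im,y0=.006):
    P=W.reshape(-1,3); q=np.c_[(P[:,:2]-O)@CX[:2],(P[:,:2]-O)@CY[:2],P[:,2]]
    m=(abs(q[:,1])<.022)&(q[:,2]>.079)&(q[:,2]<.092)&(q[:,0]>.0)&(q[:,0]<.04)
    print('housing',m.sum(),(np.percentile(q[m,0],[2,50,98])*1000).round(1),(np.percentile(q[m,1],[2,50,98])*1000).round(1))
    # brass pixels
    hsv=cv2.cvtColor(im,cv2.COLOR_BGR2HSV).reshape(-1,3)
    b=(hsv[:,1]>140)&(hsv[:,0]>8)&(hsv[:,0]<30)&(hsv[:,2]>120)&(abs(q[:,1])<.02)&(q[:,0]>.02)&(q[:,0]<.08)&(q[:,2]>.03)
    if b.sum(): print('brass',b.sum(),(np.percentile(q[b,0],[5,50,95])*1000).round(1),(np.percentile(q[b,2],[5,50,95])*1000).round(1))
prof(np.load('top0.npy'),cv2.imread('pics/top0.png')); prof(np.load('scene0.npy'),cv2.imread('pics/scene0.png'))
im=jaw(); _,_,W=cloud('top'); prof(W,im)
im,d,W=cloud('scene'); prof(W,im)
a=cv2.imread('pics/scene0.png')[195:280,195:315]; b=im[195:280,195:315]
cv2.imwrite('pics/s2.png',np.vstack([cv2.resize(x,(424,300),interpolation=cv2.INTER_CUBIC) for x in(a,b)]))
E
```

```text
housing 358 [12.6 24.7 37.4] [-21.2  -0.1  21.2]
brass 86 [40.6 47.2 50.7] [64.1 69.3 75. ]
housing 287 [12.1 20.  36.6] [-21.4   0.9  21.7]
brass 27 [48.9 50.3 51.7] [55.7 66.2 73.6]
jaw top x mm: n 197 [54.  63.4 75.8]
housing 351 [12.9 25.  37.3] [-21.    0.3  21.2]
brass 18 [39.7 41.1 41.9] [69.8 73.4 76.3]
housing 285 [12.2 20.  37.1] [-20.9   0.7  21.6]
```

View pics/s2.png

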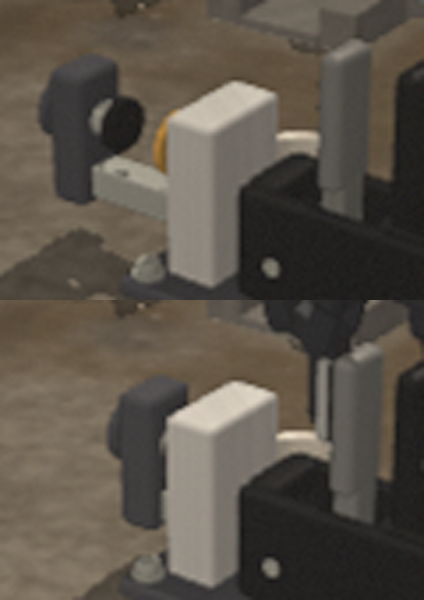

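The lower view shows the jaw (150,450) right up against the housing. Measured against the housing, the flange face is at home (40 mm) and the nose is compressed by about 3.5 mm. The squeeze is 27 N and still climbing stiffly, so the bush is seated. I'll hold, then let go.

```bash

python3 -m inch '[{"tx":0,"ty":0,"tz":0,"ax":0,"ay":0,"az":0},{"tx":0,"ty":0,"tz":0,"ax":0,"ay":0,"az":0},{"tx":0,"ty":0,"tz":0,"ax":0,"ay":0,"az":0},{"tx":0,"ty":0,"tz":0,"ax":0,"ay":0,"az":0}]' |tail -3; python3 -m inch '[{"tx":0,"ty":0,"tz":0,"ax":0,"ay":0,"az":0},{"tx":0,"ty":0,"tz":0,"ax":0,"ay":0,"az":0},{"tx":0,"ty":0,"tz":0,"ax":0,"ay":0,"az":0},{"tx":0,"ty":0,"tz":0,"ax":0,"ay":0,"az":0}]' 0.0854|tail -2;  python3 -c "
from h import *
im=jaw(); _,_,W=cloud('top')
go(-.064,0,.32); o=W[245:262,335:360].reshape(-1,3)
T=np.load('top0.npy'); P=T[235:270,335:365].reshape(-1,3); m=(P[:,2]>.066)&(P[:,2]<.08); print('tab',P[m].mean(0),m.sum(), (P[m][:,:2]-O)[:, :2].mean(0)@np.c_[CX[:2],CY[:2]], P[m].max(0)[2], np.ptp((P[m][:,:2]-O)@CX[:2]))"
```

```text
ft_force: [-1.8, 3.9, 8.3]
gripper_width: 0.512
gripper_force: 27.4
gripper_width: 0.999
gripper_force: 0.0
jaw top x mm: n 190 [54.9 63.9 74.2]
t 13.1 shift mm [  0.7   2.2 -61.3] turn deg [0.01 0.01 0.2 ] clamp pos [-61.8   0.7] F along cx,cy,z [-0.3  0.2 -0.7] w 0.9969960232226684 gf 0.0
tab [ 0.50908691 -0.10160098  0.07114934] 249 [-0.14880682  0.00103059] 0.07677941874135183 0.033865069963624206
```

```bash

python3 -m inch '[{"tx":0,"ty":-0.001,"tz":-0.03,"ax":0,"ay":0,"az":0},{"tx":0,"ty":0,"tz":-0.045,"ax":0,"ay":0,"az":0},{"tx":0,"ty":0.045,"tz":0,"ax":0,"ay":0,"az":0},{"tx":0,"ty":0.045,"tz":0,"ax":0,"ay":0,"az":0},{"tx":0,"ty":0,"tz":0,"ax":0,"ay":0,"az":0},{"tx":0,"ty":0,"tz":0,"ax":0,"ay":0,"az":0}]' |tail -3; python3 -m inch '[{"tx":0,"ty":0,"tz":0,"ax":0,"ay":0,"az":0},{"tx":0,"ty":0,"tz":0,"ax":0,"ay":0,"az":0},{"tx":0,"ty":0,"tz":0,"ax":0,"ay":0,"az":0},{"tx":0,"ty":0,"tz":0,"ax":0,"ay":0,"az":0},{"tx":0,"ty":0,"tz":0,"ax":0,"ay":0,"az":0},{"tx":0,"ty":0,"tz":0,"ax":0,"ay":0,"az":0}]' 0|tail -2;  python3 -c "
from h import *
go(-.153,0,.25); jaw()"
```

```text
ft_force: [0.1, 0.9, -0.4]
gripper_width: 0.994
gripper_force: 0.0
gripper_width: 0.001
gripper_force: 0.0
t 14.6 shift mm [ 0.4  2.4 83.7] turn deg [ 0.   -0.    0.21] clamp pos [-150.6    0.4] F along cx,cy,z [-0.3  0.5 -0.2] w 0.0005200451859026158 gf 0.0
jaw top x mm: n 188 [55.1 63.7 73.3]
```

```bash

python3 -m inch '[{"tx":0.0004,"ty":0.0024,"tz":0.044,"ax":0,"ay":0,"az":0},{"tx":0,"ty":0,"tz":0.04,"ax":0,"ay":0,"az":0},{"tx":0,"ty":0,"tz":0,"ax":0,"ay":0,"az":0},{"tx":0,"ty":0,"tz":0.005,"ax":0,"ay":0,"az":0},{"tx":0,"ty":0,"tz":0.005,"ax":0,"ay":0,"az":0},{"tx":0,"ty":0,"tz":0.003,"ax":0,"ay":0,"az":0},{"tx":0,"ty":0,"tz":0,"ax":0,"ay":0,"az":0},{"tx":0,"ty":0,"tz":0,"ax":0,"ay":0,"az":0}]'; python3 -c "
from h import *
go(-.153,0,.236); jaw()"; python3 -m inch '[{"tx":0,"ty":0,"tz":0,"ax":0,"ay":0,"az":0},{"tx":0,"ty":0,"tz":0,"ax":0,"ay":0,"az":0},{"tx":0,"ty":0,"tz":0,"ax":0,"ay":0,"az":0},{"tx":0,"ty":0,"tz":0,"ax":0,"ay":0,"az":0}]' |tail -3;python3 -c "
from h import *
jaw()"
```

```text
time_s: 15.65
ee_pos: [0.5104, -0.1083, 0.2386]
tool_rot: [3.135, -0.14, 0.005]
ft_force: [-1.1, -7.3, 6.8]
gripper_width: -0.001
gripper_force: 4.0
t 15.65 shift mm [-0.9 -2.4  2.6] turn deg [ 0.19 -0.19  0.07] clamp pos [-155.4   -0.9] F along cx,cy,z [-7.4  0.4  6.8] w -0.0008803480907955425 gf 3.9945614186581224
jaw top x mm: n 189 [ 92.8 101.6 111.4]
ft_force: [-1.7, -6.4, 6.7]
gripper_width: -0.002
gripper_force: 4.0
jaw top x mm: n 188 [ 98.7 107.5 117.6]
```

The jaw has run past its starting point to fully open, so the bar began about one notch closed. I'll hold a little longer, then lift.

```bash

python3 -m inch '[{"tx":0,"ty":0,"tz":0,"ax":0,"ay":0,"az":0},{"tx":0,"ty":0,"tz":0,"ax":0,"ay":0,"az":0},{"tx":0,"ty":0,"tz":0,"ax":0,"ay":0,"az":0},{"tx":0,"ty":0,"tz":0,"ax":0,"ay":0,"az":0},{"tx":0,"ty":0,"tz":0,"ax":0,"ay":0,"az":0},{"tx":0,"ty":0,"tz":0,"ax":0,"ay":0,"az":0},{"tx":0,"ty":0,"tz":0,"ax":0,"ay":0,"az":0},{"tx":0,"ty":0,"tz":0,"ax":0,"ay":0,"az":0}]' |tail -3;python3 -c "
from h import *
jaw()"
python3 -m inch '[{"tx":0,"ty":0,"tz":-0.01,"ax":0,"ay":0,"az":0},{"tx":0,"ty":0.0,"tz":-0.04,"ax":0,"ay":0,"az":0},{"tx":0,"ty":0,"tz":-0.06,"ax":0,"ay":0,"az":0},{"tx":0,"ty":0.06,"tz":-0.02,"ax":0,"ay":0,"az":0},{"tx":0,"ty":0.06,"tz":0,"ax":0,"ay":0,"az":0},{"tx":0,"ty":0,"tz":0,"ax":0,"ay":0,"az":0},{"tx":0,"ty":0,"tz":0,"ax":0,"ay":0,"az":0}]' | tail -3
python3 - <<'E'
from h import *
im=jaw(); cv2.imwrite('pics/top2.png',cv2.resize(im[170:320,180:380],(800,600),interpolation=cv2.INTER_CUBIC))
_,_,W=cloud('top'); P=W.reshape(-1,3); q=np.c_[(P[:,:2]-O)@CX[:2],(P[:,:2]-O)@CY[:2],P[:,2]]
hsv=cv2.cvtColor(im,cv2.COLOR_BGR2HSV).reshape(-1,3)
b=(hsv[:,1]>140)&(hsv[:,0]>8)&(hsv[:,0]<30)&(hsv[:,2]>120)&(abs(q[:,1])<.02)&(q[:,0]>.02)&(q[:,0]<.08)&(q[:,2]>.03)
print('brass',b.sum(),(np.percentile(q[b,0],[5,50,95,100])*1000).round(1))
E
```

```text
ft_force: [-0.8, -6.7, 6.4]
gripper_width: 0.002
gripper_force: 4.0
jaw top x mm: n 185 [ 98.6 107.2 116.7]
ft_force: [-0.1, 0.5, -0.9]
gripper_width: -0.004
gripper_force: 0.0
jaw top x mm: n 186 [ 98.5 107.3 117.2]
brass 6 [40.1 41.1 41.4 41.4]
```

View pics/top2.png

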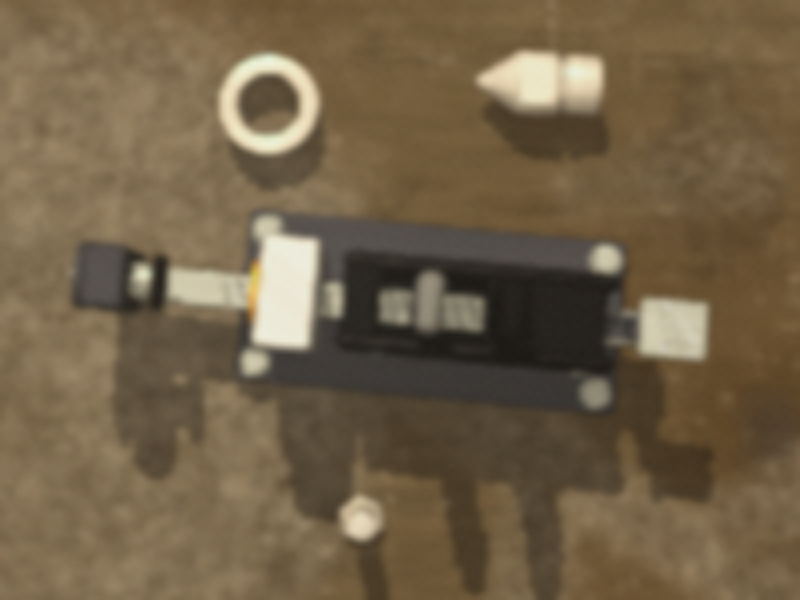

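The jaw (100,275) is fully open, only a sliver of the brass flange (255,290) shows against the housing, the tab (672,328) is up, and the loose parts haven't moved.

```bash
python3 -c "
from cell import arm
print(arm.job_done())"
```

```text
the job is handed in; nothing more can be done
None
```

I handed the job in, but no verdict came back. The bush looks fully home, and the nose load was about 17–22 N, judged from a 27 N squeeze and not read directly. The jaw ran back fully open, trigger and tab are let go, and the loose parts are where they were.

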